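Stand the tooth-shade chart on its kickstand

TASK

Swing the kickstand leg of the blue-backed tooth-shade chart fully out by its red tab, then lift the chart out of its rest and stand it upright on its leg in the middle of the round green mat. Let go of it standing there, and leave the yellow-backed chart alone.

Things in the scene. Friction and masses are not known exactly. Their poses are not given: they have to be found in the camera images.
- chart: Blue-backed tooth-shade chart, board of about 0.4 kg. Origin: mid bottom edge. z up the board, x out of the blue back: x -5..5, y -60..60, z 0..160 mm. Starts in a fixed white rest (clear plate under the face to z 90, ledge below), top leaning 18 deg to the robot, back up and away, origin 30 above the counter. Top 35 mm is free to grip by its 10 mm thickness; lift straight up. On its leg, fully out, it leans back (top to +x) 19 deg.
- chart_leg (a joint): The blue chart's aluminium leg (rad): 0 folded on the back (starts 0 to 0.1), 0.63 fully out at its stop; stays put (friction 0.045 N m). Hinge along chart y at x 10, z 120; swings to chart +x; 16 wide, foot of radius 4 centred 113 from the hinge. Red pull tab, 16 wide (y): folded, it fills chart x 12..48, y -8..8, z 24..36 and turns with the leg. Pinch its two sides near x 38.
- mat: Round green mat, 220 across and 3 thick, fixed on the counter. Origin: centre of its underside, on the counter. The standing chart rests here on its back bottom edge (chart x 5, z 0) and, 77 mm behind that, the leg's foot.
- spare: Yellow-backed firing chart, the same shape and frame as the blue chart, with its own leg and red tab, in a second rest of the same kind. Each rest stands on a base 130 x 140 x 12 mm. To be left alone.
There are look-alikes about, which are no part of the job. Of the things like the chart, leave any that is turquoise; of the rest the larger one is meant.

How it is judged:
By the outcome, as a careful person would: the job done as asked, in the order asked, and still so for the second after the job is handed in, with the robot touching nothing.
It also fails if it takes over 58 s, if anything falls off the work surface, if the arm or the gripper's body presses on something with over 40 N, if the wrist force passes 120 N, or if a joint passes its speed limit or range.

ROBOT

A 6-joint arm with a two-finger parallel gripper is mounted at the origin on the work surface. World frame = base frame: x ahead of the robot, y to its left, z up, the work surface at z = 0. Lengths are in mm, angles in rad, forces in N, time in s.
With the tool pointing down it reaches from about 275 to 1000 mm from the base axis. Payload 8.4 kg.
Tool frame: the origin (TCP) lies at the very end of the fingers, on their centre line; the grasp point (between the pads) lies 19 mm behind it; z points along the fingers, y is the direction in which the jaws open and shut (so a half turn about z gives the same grasp; the last joint's range is limited). The gripper opens to 85 mm and grips with 20 to 120 N. Pads are 22 mm wide; open, the fingers measure 114 mm over their backs; the gripper's body (76 mm by 85 mm) begins 54 mm behind the grasp point. The pads swing forward as they close: fully open they stand 13 mm farther back than shut.
Start: joints at [1.342, 0.353, 1.633, -0, 1.155, -0.002], TCP at [140.536, 608.997, 231.281] pointing down, gripper open.
Joint ranges: [-2.63, 2.63], [-0.92, 2.1], [0.06, 2.66], [-1.3, 4.44], [0, 2.69], [-3.02, 3.02]. Speed limits (rad/s): [2.22, 2.22, 2.79, 3.14, 3.14, 3.14].

INTERFACE

Orientations are given as [roll, pitch, yaw] about the fixed x, y, z axes, in that order (R = Rz(yaw) Ry(pitch) Rx(roll)).
In Python, from rig import r, vision gives the robot as it stands.
- The arm moves only by the tool move_arm, never from a script. Its argument "series" is text: rows parted by semicolons, each of 7 numbers parted by spaces: the closure, from -1 (fully open) to 1 (shut), then the shift along the tool's x, y, z in units of 40 mm (1.0 is 40 mm), then the turn, a rotation vector about the tool's x, y, z in degrees. In form: grip tx ty tz ax ay az; .... A call has 1 to 20 rows; each row shifts and turns the pose as measured when the row begins, along the tool's axes as they then stand; what a row does not reach is not made up. A row lasts 1/8 s, in which the tool goes at most 62.5 mm and 10.7 degrees, less where a joint would pass 70% of its speed; a pose out of reach is approached as far as the arm can. A call is refused whole if a number of a shift passes 1 or a number of a turn 10.7, either way. A call with a gripper value outside its range is refused whole. The fingers move at their own pace and stop on an object; "grip_force" is the grip in N (left out, the last holds). Time passes only in rows, so rows that do not move let the fingers close. It gives the time, the measured TCP pose, the force and the opening at its end, in the units of the state.
- r.sense(): the state, without advancing time (a new reading comes with each control period).
- vision.grab_frame(name): name is "scene" or "top" or "wrist"; returns the picture (400x640x3 uint8, red, green, blue); there is no depth.
- vision.camera_params(name): a dict with "fx", "fy", "cx", "cy" (pixels), "k1" (the pictures are not rectified: a ray, as slopes to the right and down, at radius r is drawn at 1 + k1 r^2 times it, then the intrinsics apply), "position" and "rotation" of the camera in the world. Camera axes: x right, y up, looking along -z (the intrinsics and any distortion apply to the point x, -y, -z); pixel columns grow to the right and rows downward; lengths in mm; the calibration is good to about 2 mm. A picture is of the moment at which its call begins: read the wrist's pose just before it. camera_params takes no time and is no camera call; for the wrist camera it gives the pose at the moment of the call.
- r.sign_off(): hands the job in, once; it reports no verdict.
The state is a dict: "clock": time; "qpos": joint angles; "qvel": joint speeds; "joint_efforts": joint torques, N m; "eef_pos": TCP position; "tcp_rot": TCP orientation; "contact_force": force on the tool from outside, world axes, zero at the start; "wrist_torque": the same for the moment, N m; "opening": opening from 0.0 (shut) to 1.0 (fully open).
Only numpy, scipy, OpenCV 4.12 (cv2) and the standard library are available. Lean on these libraries where they do the work, as an engineer would, in place of code of your own. Each camera call takes 0.05 s, during which the arm holds its last target. There are 200 camera calls.

## Working session

There is one attempt and no reset: what is moved stays moved. The work goes in short steps, Python scripts to look and compute and a tool call to move; the robot and the scene stay as the last step left them, time stands still between calls to the robot, and variables do not carry over. Pictures are saved under pics/ and viewed, about 8 in all and at most 12, crops included, and the job is handed in when it is done.

Besides the shell and the picture viewer there is one more tool, called after "Request:" as name(argument=value, ...), one argument or row to a line, values as JSON. move_arm: Moves the arm, as the interface text tells. Its arguments: {"type":"object","properties":{"series":{"type":"string"},"grip_force":{"type":"number"}},"required":["series"]}

```bash
ls; mkdir -p pics
python3 - <<'E'
from rig import r,vision
import cv2,numpy as np
for n in("scene","top"):
    im=vision.grab_frame(n);cv2.imwrite(f"pics/{n}0.png",im[...,::-1])
    p=vision.camera_params(n);print(n,p)
s=r.sense();print(s)
E
```

```text
pics
scene {'fx': 436.39793994188574, 'fy': 436.39793994188574, 'cx': 321.2080339078296, 'cy': 197.237110084671, 'k1': 0.016733156691262796, 'position': array([1282.83058617,  293.92200274,  851.07673073]), 'rotation': array([ 0.81718198, -0.01638373,  1.84983262])}
top {'fx': 384.25214796736566, 'fy': 384.25214796736566, 'cx': 315.6079649187646, 'cy': 198.6403662799382, 'k1': -0.024926071422545486, 'position': array([428.70233433,  92.45044277, 997.09030428]), 'rotation': array([ 0.11616611, -0.00562821, -1.58068427])}
{'clock': 0.1, 'qpos': array([ 1.34160726e+00,  3.53581520e-01,  1.63403659e+00, -1.36678118e-05,
        1.15522638e+00, -2.41843046e-03]), 'qvel': array([ 0.00069622, -0.00201995, -0.00169449,  0.00096129, -0.00078189,
       -0.00023126]), 'joint_efforts': array([-2.04553389e-04, -6.06363559e+01, -3.42821324e+01,  6.73418825e-06,
        3.96441494e-03, -3.09162871e-06]), 'eef_pos': array([140.43934221, 608.58312116, 230.64503925]), 'tcp_rot': array([-3.14034079e+00,  9.47007214e-06,  2.91482755e+00]), 'contact_force': array([ 0.32247111, -0.89055828,  0.02710687]), 'wrist_torque': array([-0.01348419, -0.04707331,  0.03736879]), 'opening': 1.0002888366898033}
```

View pics/scene0.png

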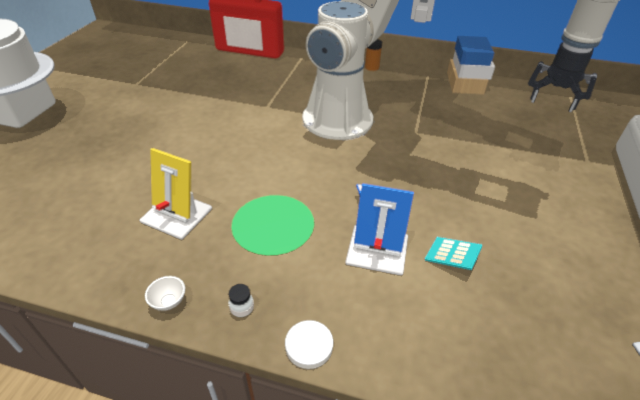

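View pics/top0.png

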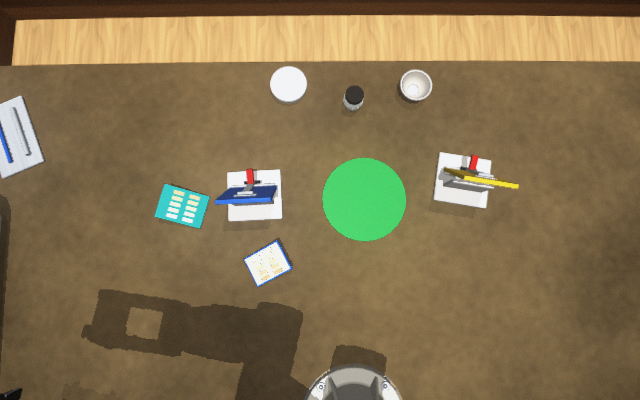

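Scene picture: blue chart at about (383,220), yellow at (172,185), mat at (272,223). The turquoise card is at (455,253). Top picture: blue chart at about (247,194), mat at (364,199), small flat blue-edged card at (268,263).

```bash
cat > h.py <<'E'
from rig import r,vision
import cv2,numpy as np
from scipy.spatial.transform import Rotation as Ro
def cam(n):
    p=vision.camera_params(n);return p,np.array([[p['fx'],0,p['cx']],[0,p['fy'],p['cy']],[0,0,1]]),Ro.from_euler('xyz',p['rotation']).as_matrix()
def ray(c,uv):
    p,K,R=c
    q=cv2.undistortPoints(np.float64(uv).reshape(-1,1,2),K,np.array([p['k1'],0,0,0.]))[:,0]
    return (R@np.c_[q[:,0],-q[:,1],-np.ones(len(q))].T).T
def onz(c,uv,z):
    d=ray(c,uv);o=c[0]['position'];return o+d*((z-o[2])/d[:,2])[:,None]
def proj(c,P):
    p,K,R=c;q=(np.atleast_2d(P)-p['position'])@R;q=q*[1,-1,-1]
    return cv2.projectPoints(q,np.zeros(3),np.zeros(3),K,np.array([p['k1'],0,0,0.]))[0][:,0]
def blob(im,lo,hi):
    m=cv2.inRange(cv2.cvtColor(im,cv2.COLOR_RGB2HSV),lo,hi)
    cs=cv2.findContours(m,cv2.RETR_EXTERNAL,cv2.CHAIN_APPROX_NONE)[0];return sorted(cs,key=cv2.contourArea)[::-1]
def chartR(yaw,lean): return Ro.from_euler('zy',[yaw,lean]).as_matrix()  # lean>0: top to +x
E
python3 - <<'E'
from h import *
for n in("scene","top"):
    c=cam(n);im=cv2.imread(f"pics/{n}0.png")[...,::-1].copy()
    g=blob(im,(55,120,90),(75,255,255))[0]
    P=onz(c,g[:,0],3)[:,:2];print(n,'mat',cv2.minEnclosingCircle(np.float32(P)))
    for b in blob(im,(105,150,60),(125,255,255))[:5]:
        if cv2.contourArea(b)<150 or b[:,0,1].min()<100: continue
        b=b[:,0];h=cv2.convexHull(b)[:,0]
        q=cv2.approxPolyDP(h,4,True)[:,0];print('blue',cv2.contourArea(h),q.tolist());print(onz(c,q,183.7).round(1).tolist())
    for b in blob(im,(0,150,90),(6,255,255))[:6]:
        print('red',cv2.contourArea(b),b[:,0].mean(0))
E
```

```text
scene mat ((543.9884643554688, -38.77888107299805), 108.38500213623047)
blue 2962.5 [[363, 184], [412, 192], [400, 250], [355, 242]]
[[524.7, 188.7, 183.7], [519.0, 301.2, 183.7], [697.5, 300.4, 183.7], [703.0, 210.1, 183.7]]
red 3660.5 [247.03030303  26.1991342 ]
red 47.0 [162.03846154 205.11538462]
red 33.0 [377.65384615 243.80769231]
top mat ((543.7993774414062, -40.25767517089844), 109.68303680419922)
blue 754.0 [[275, 186], [269, 201], [215, 203], [229, 189]]
[[551.6, 173.5, 183.7], [519.4, 186.2, 183.7], [516.2, 301.2, 183.7], [546.0, 271.8, 183.7]]
red 73.0 [473.34210526 161.97368421]
red 67.0 [249.65789474 175.86842105]
```

Run:
```python
import cv2
a=cv2.resize(cv2.imread("pics/scene0.png")[175:280,335:425],None,fx=5,fy=5,interpolation=2)
b=cv2.resize(cv2.imread("pics/top0.png")[155:230,205:295],None,fx=4,fy=4,interpolation=2)
import numpy as np
o=np.zeros((525,810,3),np.uint8);o[:,:450]=a;o[:300,450:810]=b
cv2.imwrite("pics/c1.png",o[:,:800])
```

```text
(no output)
```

View pics/c1.png

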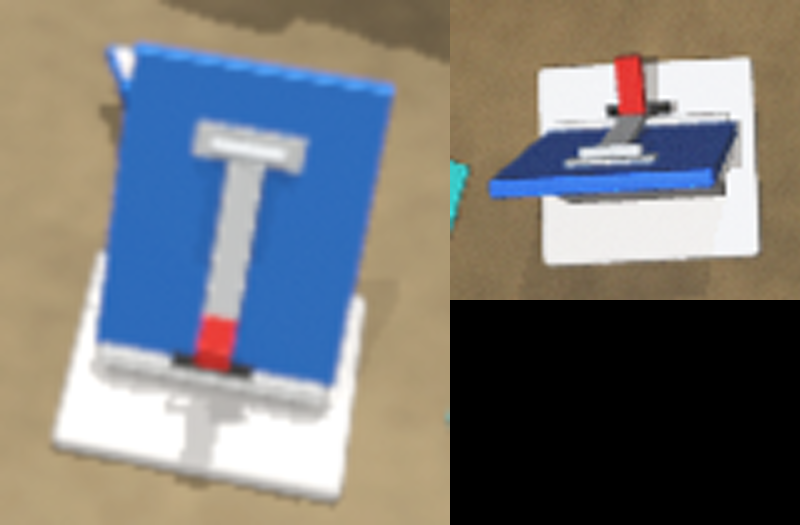

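```bash
cat >> h.py <<'E'
YAW=0.045; O=np.array([569,246.,30]); MAT=np.array([544,-39.5,0])
def W(p,o=None,yaw=YAW,lean=np.radians(-18)): return (O if o is None else o)+chartR(yaw,lean)@np.array(p,float)
def toolR(a,yaw=YAW,spin=0):  # z=(-sin a,0,-cos a), y=chart y, then spin about tool z
    s,c=np.sin(a),np.cos(a)
    return Ro.from_euler('z',yaw).as_matrix()@np.array([[-c,0,-s],[0,1,0],[s,0,-c]])@Ro.from_euler('z',spin).as_matrix()
def now():
    s=r.sense();return np.array(s['eef_pos']),Ro.from_euler('xyz',s['tcp_rot']).as_matrix(),s
def plan(p,R,n,p0=None,R0=None):
    if p0 is None:p0,R0,_=now()
    w=Ro.from_matrix(R0.T@R).as_rotvec()/n;M=Ro.from_rotvec(w).as_matrix()
    S=sum(np.linalg.matrix_power(M,k) for k in range(n))
    t=np.linalg.solve(S,R0.T@(p-p0))/40
    print(n,'x',*t.round(3),*np.degrees(w).round(2))
E
python3 - <<'E'
from h import *
c=cam('top');print('tab pred top',proj(c,[W([12,0,36]),W([48,0,36]),W([30,0,36])]))
c=cam('scene');print('tab pred scene',proj(c,[W([48,0,30])]),proj(c,[W([5,60,160]),W([5,-60,160])]))
a=np.radians(20);R=toolR(a);g=W([38,0,30]);tcp=g+R[:,2]*15;print(g,tcp)
plan(tcp-R[:,2]*90,R,16)
E
```

```text
tab pred top [[249.83578559 186.15017687]
 [248.56213876 171.52350908]
 [249.20073015 178.8639272 ]]
tab pred scene [[376.90786151 246.34078361]] [[413.96331913 193.48875064]
 [361.79553501 184.11419063]]
[595.83305206 247.70942293  70.26245385] [590.70794347 247.47863725  56.16706454]
16 x -0.823 -0.484 0.011 0.17 1.24 -0.96
```

Request:
move_arm(
  series="-1 -0.82 -0.48 0 0.17 1.24 -0.96;-1 -0.82 -0.48 0 0.17 1.24 -0.96;-1 -0.82 -0.48 0 0.17 1.24 -0.96;-1 -0.82 -0.48 0 0.17 1.24 -0.96;-1 -0.82 -0.48 0 0.17 1.24 -0.96;-1 -0.82 -0.48 0 0.17 1.24 -0.96;-1 -0.82 -0.48 0 0.17 1.24 -0.96;-1 -0.82 -0.48 0 0.17 1.24 -0.96;-1 -0.82 -0.48 0 0.17 1.24 -0.96;-1 -0.82 -0.48 0 0.17 1.24 -0.96;-1 -0.82 -0.48 0 0.17 1.24 -0.96;-1 -0.82 -0.48 0 0.17 1.24 -0.96;-1 -0.82 -0.48 0 0.17 1.24 -0.96;-1 -0.82 -0.48 0 0.17 1.24 -0.96",
)

```text
clock: 1.85
eef_pos: [568.0, 280.2, 160.9]
tcp_rot: [-3.134, -0.319, -3.121]
contact_force: [1.0, 0.1, 0.2]
opening: 1.0
```

Run:
```python
from h import *
a=np.radians(20);R=toolR(a);g=W([38,0,30]);tcp=g+R[:,2]*15
plan(tcp-R[:,2]*90,R,4)
c=cam('wrist');im=vision.grab_frame('wrist');cv2.imwrite('pics/w1.png',im[...,::-1])
print(c[0]['position'],c[0]['rotation'])
```

```text
4 x -0.351 -0.205 0.014 0.01 0.43 -0.34
[534.39612098 279.82199471 321.45365112] [-0.00324048  0.00800224  1.59300352]
```

View pics/w1.png

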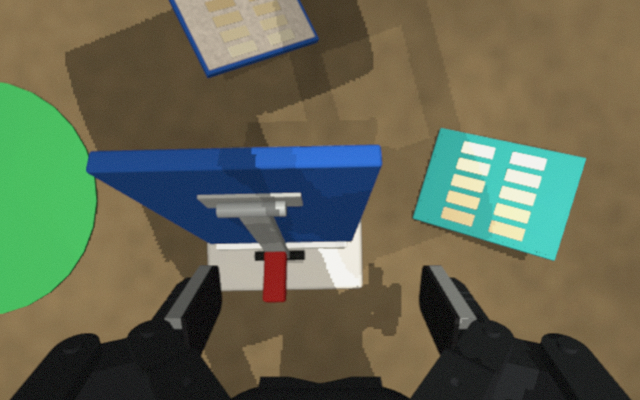

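Run:
```python
from h import *
c=cam('wrist');im=cv2.imread('pics/w1.png')[...,::-1].copy()
b=blob(im,(0,150,60),(6,255,255))[0][:,0];print('red',cv2.boxPoints(cv2.minAreaRect(b)).round(1).tolist())
m=blob(im,(105,150,60),(125,255,255))
for q in m[:3]:
  q=q[:,0];
  if q[:,1].min()<100: continue
  q=cv2.approxPolyDP(cv2.convexHull(q)[:,0],3,True)[:,0];print(q.tolist());print('z180.6',onz(c,q,180.6).round(1).tolist())
print('pred front top',proj(c,[W([-5,60,160]),W([-5,-60,160])]).round(1).tolist(),'back top',proj(c,[W([5,60,160]),W([5,-60,160])]).round(1).tolist(),'base-edge')
for L in(0,.05,.1):
  def T(x,z):
    v=np.array([x-10,z-120]);x,z=v[0]*np.cos(L)-v[1]*np.sin(L),v[0]*np.sin(L)+v[1]*np.cos(L);return x+10,z+120
  print(L,[proj(c,[W([T(x,z)[0],y,T(x,z)[1]])]).round(1).tolist() for x,z in((12,36),(48,36),(48,24)) for y in(8,-8)])
# red end edges
e=b[b[:,1]>b[:,1].max()-12];print(e[:,0].min(),e[:,0].max(),b[:,1].min(),b[:,1].max())
```

```text
red [[262.70001220703125, 301.8999938964844], [264.0, 251.5], [286.20001220703125, 252.10000610351562], [284.8999938964844, 302.3999938964844]]
[[381, 161], [351, 238], [210, 242], [87, 170], [89, 154], [102, 151], [377, 145]]
z180.6 [[522.6, 299.9, 180.6], [553.7, 288.6, 180.6], [556.5, 231.9, 180.6], [528.6, 181.5, 180.6], [522.1, 182.2, 180.6], [520.8, 187.4, 180.6], [516.2, 298.2, 180.6]]
pred front top [[395.7, 135.8], [96.8, 142.1]] back top [[397.9, 158.6], [92.4, 165.0]] base-edge
0 [[[291.3, 239.8]], [[269.3, 240.3]], [[291.1, 290.9]], [[268.1, 291.5]], [[292.5, 291.8]], [[270.5, 292.3]]]
0.05 [[[291.3, 245.5]], [[269.1, 246.0]], [[290.9, 297.0]], [[267.6, 297.6]], [[292.3, 298.5]], [[270.0, 299.0]]]
0.1 [[[291.2, 251.2]], [[268.9, 251.7]], [[290.6, 303.1]], [[266.9, 303.7]], [[292.0, 305.2]], [[269.4, 305.7]]]
263 285 252 302
```

```bash
sed -i 's/O=np.array(\[569,246.,30\])/O=np.array([573,242.,30])/' h.py
cat >> h.py <<'E'
def leg(x,z,L):
    v=np.array([x-10,z-120]);return [v[0]*np.cos(L)-v[1]*np.sin(L)+10,0,v[0]*np.sin(L)+v[1]*np.cos(L)+120]
def tabpose(L,back=4,L0=.04,a0=20):
    R=toolR(np.radians(a0)-(L-L0));return W(leg(38,30,L))+R[:,2]*(19-back),R
E
python3 - <<'E'
from h import *
p,R=tabpose(.04);print(p);plan(p-R[:,2]*80,R,4);plan(p,R,5,p-R[:,2]*80,R)
E
```

```text
[597.73783663 243.63953187  58.40455537]
4 x -0.363 -0.212 0.045 -0.01 0.44 -0.36
5 x 0.0 0.0 0.4 0.0 0.0 0.0
```

Request:
move_arm(
  series="-0.2 -0.37 -0.22 0.04 0 0.44 -0.36;-0.2 -0.37 -0.22 0.04 0 0.44 -0.36;-0.2 -0.37 -0.22 0.04 0 0.44 -0.36;-0.2 -0.37 -0.22 0.04 0 0.44 -0.36;-0.2 0 0 0 0 0 0",
  grip_force=25,
)

```text
clock: 2.52
eef_pos: [629.1, 241.4, 130.9]
tcp_rot: [-3.141, -0.353, -3.095]
contact_force: [-0.3, 0.7, 0.3]
opening: 0.606
```

Run:
```python
from h import *
p,R=tabpose(.04);plan(p,R,5)
c=cam('wrist');im=vision.grab_frame('wrist');cv2.imwrite('pics/w2.png',im[...,::-1])
b=blob(im,(0,150,60),(6,255,255))[0][:,0];print('red',cv2.boxPoints(cv2.minAreaRect(b)).round(1).tolist())
print([proj(c,[W(np.array(leg(x,z,.04))+[0,y,0])]).round(1).tolist() for x,z in((12,36),(48,36)) for y in(8,-8)], proj(c,[W([-5,60,160]),W([-5,-60,160])]).round(1).tolist())
```

```text
5 x 0.022 0.019 0.394 -0.01 -0.05 0.02
red [[319.0, 169.0], [345.0, 169.0], [345.0, 223.0], [319.0, 223.0]]
[[[339.7, 171.7]], [[314.9, 171.6]], [[341.0, 224.9]], [[314.7, 224.8]]] [[519.1, -36.4], [156.7, -41.0]]
```

View pics/w2.png

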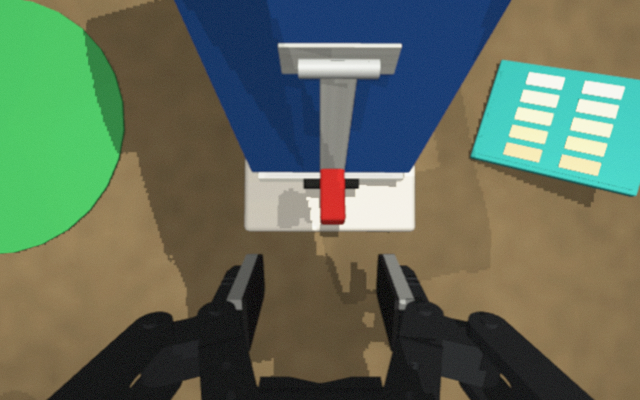

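```bash
sed -i 's/573,242.,30/573,244.3,30/' h.py
python3 - <<'E'
from h import *
p,R=tabpose(.04);plan(p,R,5)
E
```

```text
5 x 0.018 0.027 0.395 -0.01 -0.05 0.02
```

Request:
move_arm(
  series="-0.2 0.02 0.03 0.4 0 0 0;-0.2 0.02 0.03 0.4 0 0 0;-0.2 0.02 0.03 0.4 0 0 0;-0.2 0.02 0.03 0.4 0 0 0;-0.2 0.02 0.03 0.4 0 0 0;-0.2 0 0 0 0 0 0",
)

```text
clock: 3.32
eef_pos: [591.9, 247.8, 52.2]
tcp_rot: [-3.141, -0.355, -3.093]
contact_force: [0.9, -0.5, 0.3]
opening: 0.598
```

Run:
```python
from h import *
p,R=tabpose(.04);plan(p,R,1)
c=cam('wrist');im=vision.grab_frame('wrist');cv2.imwrite('pics/w3.png',im[...,::-1])
```

```text
1 x -0.08 -0.054 -0.196 -0.1 -0.36 0.19
```

View pics/w3.png

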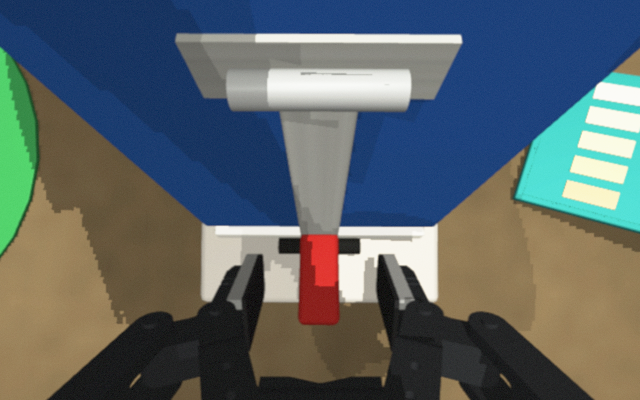

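Request:
move_arm(
  series="-0.2 -0.08 0 -0.19 0 0 0;0.2 0 0 0 0 0 0;0.6 0 0 0 0 0 0;1 0 0 0 0 0 0;1 0 0 0 0 0 0;1 0 0 0 0 0 0;1 0 0 0 0 0 0",
  grip_force=25,
)

```text
clock: 4.25
eef_pos: [600.9, 248.5, 61.3]
tcp_rot: [3.141, -0.35, -3.093]
contact_force: [0.6, 0.4, -0.5]
opening: 0.18
```

```bash
sed -i 's/573,244.3,30/573,246,30/' h.py
python3 - <<'E'
from h import *
p,R=tabpose(.04);p1,R1,s=now();print(p,p1,s['contact_force'])
# radius of tcp about hinge; plan rotating rigidly about hinge from the actual pose
H=W([10,0,120]);ax=np.array([-np.sin(YAW),np.cos(YAW),0])
for n,d in((12,.56),(13,.60),(14,.66)):
    Q=Ro.from_rotvec(-ax*d).as_matrix();plan(H+Q@(p1-H),Q@R1,n);print(d,H+Q@(p1-H))
E
```

```text
[597.73783663 247.63953187  58.40455537] [600.88316769 248.45363583  61.26872502] [ 0.59548714  0.38168047 -0.45574114]
12 x -0.07 -0.0 -0.097 0.01 -2.67 0.0
0.56 [638.02130793 250.12598113 103.87631013]
13 x -0.069 -0.0 -0.096 0.01 -2.64 0.0
0.6 [639.67853753 250.20060684 107.61694852]
14 x -0.07 -0.0 -0.098 0.01 -2.7 0.0
0.66 [641.88094462 250.29978211 113.34478283]
```

Request:
move_arm(
  series="1 -0.07 0 -0.1 0 -2.67 0;1 -0.07 0 -0.1 0 -2.67 0;1 -0.07 0 -0.1 0 -2.67 0;1 -0.07 0 -0.1 0 -2.67 0;1 -0.07 0 -0.1 0 -2.67 0;1 -0.07 0 -0.1 0 -2.67 0;1 -0.07 0 -0.1 0 -2.67 0;1 -0.07 0 -0.1 0 -2.67 0",
)

```text
clock: 5.25
eef_pos: [628.4, 249.7, 89.1]
tcp_rot: [3.141, 0.031, -3.094]
contact_force: [1.1, -1.6, -0.8]
opening: 0.179
```

Run:
```python
from h import *
p1,R1,s=now();H=W([10,0,120]);p0=np.array([600.88,248.45,61.27])
f=lambda p:np.arctan2((p-H)[0],-(p-H)[2]);print(s['contact_force'],np.linalg.norm((p1-H)[[0,2]]),np.linalg.norm((p0-H)[[0,2]]),'turn',f(p1)-f(p0))
print('tool turn',Ro.from_matrix(R1).as_euler('xyz'))
ax=np.array([-np.sin(YAW),np.cos(YAW),0])
d=.63-(f(p1)-f(p0))
Q=Ro.from_rotvec(-ax*d).as_matrix();plan(H+Q@(p0-H+0) if 0 else H+Q@(p1-H),Q@R1,6)
```

```text
[ 1.05404623 -1.62811539 -0.76270712] 101.28235058376099 102.28526117421836 turn 0.3867117888441097
tool turn [ 3.14077247  0.0307318  -3.09388737]
6 x -0.06 -0.0 -0.084 0.01 -2.32 -0.0
```

Request:
move_arm(
  series="1 -0.06 0 -0.085 0 -2.3 0;1 -0.06 0 -0.085 0 -2.3 0;1 -0.06 0 -0.085 0 -2.3 0;1 -0.06 0 -0.085 0 -2.3 0;1 -0.06 0 -0.085 0 -2.3 0",
)

```text
clock: 5.88
eef_pos: [638.3, 250.0, 108.2]
tcp_rot: [3.141, 0.238, -3.094]
contact_force: [-2.1, -0.4, -2.2]
opening: 0.18
```

Request:
move_arm(
  series="1 -0.04 0 -0.06 0 -1.6 0",
)

```text
clock: 6.0
eef_pos: [638.4, 249.9, 110.7]
tcp_rot: [3.141, 0.265, -3.095]
contact_force: [-2.3, 0.1, -1.5]
opening: 0.179
```

Request:
move_arm(
  series="1 -0.04 0 -0.06 0 -1.6 0",
)

```text
clock: 6.12
eef_pos: [638.5, 249.7, 113.0]
tcp_rot: [3.141, 0.293, -3.095]
contact_force: [-2.7, -0.4, -1.5]
opening: 0.178
```

Run:
```python
from h import *
p1,R1,s=now();H=W([10,0,120]);p0=np.array([600.88,248.45,61.27])
f=lambda p:np.arctan2((p-H)[0],-(p-H)[2]);print(s['contact_force'],s['wrist_torque'],np.linalg.norm((p1-H)[[0,2]]),'turn',f(p1)-f(p0))
a=cv2.imread('pics/w3.png')
im=vision.grab_frame('wrist')[...,::-1];t=vision.grab_frame('scene')[...,::-1]
cv2.imwrite('pics/w4.png',np.hstack([cv2.resize(im,(480,300)),cv2.resize(t[170:290,320:448],(320,300),interpolation=2)]))
```

```text
[-2.71339762 -0.37164706 -1.54076615] [ 0.00114567  0.72820162 -0.02639703] 99.18101624979379 turn 0.6453741372576927
```

View pics/w4.png

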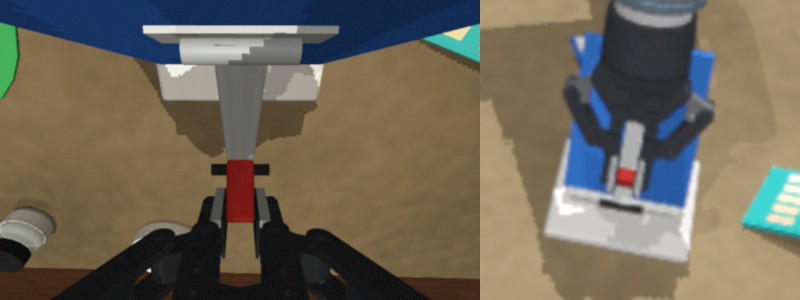

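Request:
move_arm(
  series="1 -0.05 0 -0.06 0 -1.6 0;1 0 0 0 0 0 0",
)

```text
clock: 6.48
eef_pos: [639.7, 249.7, 116.0]
tcp_rot: [-3.142, 0.322, -3.094]
contact_force: [-2.5, 0.3, -0.8]
opening: 0.18
```

Run:
```python
from h import *
p1,R1,s=now();H=W([10,0,120]);p0=np.array([600.88,248.45,61.27])
f=lambda p:np.arctan2((p-H)[0],-(p-H)[2]);print(s['contact_force'],s['wrist_torque'],np.linalg.norm((p1-H)[[0,2]]),'turn',f(p1)-f(p0))
```

```text
[-2.53685751  0.30361064 -0.84051492] [-0.03346074  0.65744889 -0.00617239] 99.26041663855109 turn 0.6782482694957079
```

Request:
move_arm(
  series="0.4 0 0 0 0 0 0;0.2 0 0 0 0 0 0;0 0 0 0 0 0 0;0 0 0 -0.5 0 0 0;0 0 0 -0.8 0 0 0;0 0 0 -0.8 0 0 0;-0.5 0 0 -0.8 0 0 0;-1 0 0 0 0 0 0",
)

```text
clock: 7.48
eef_pos: [603.5, 248.8, 236.1]
tcp_rot: [3.138, 0.329, -3.095]
contact_force: [-0.3, -0.3, -0.1]
opening: 0.902
```

Run:
```python
from h import *
c=cam('wrist');im=vision.grab_frame('wrist');cv2.imwrite('pics/w5.png',im[...,::-1])
b=blob(im,(0,150,60),(6,255,255))[0][:,0];print('red',cv2.boxPoints(cv2.minAreaRect(b)).round(1).tolist())
for L in(.5,.55,.6,.63):
 print(L,[proj(c,[W(np.array(leg(x,z,L))+[0,y,0])]).round(1).tolist() for x,z in((12,36),(48,36)) for y in(8,-8)])
print('bracket/top edge', proj(c,[W([5,60,160]),W([5,-60,160]),W([-5,60,160]),W([-5,-60,160])]).round(1).tolist())
```

```text
red [[308.0, 195.0], [308.0, 150.0], [328.0, 150.0], [328.0, 195.0]]
0.5 [[[329.8, 135.0]], [[309.9, 135.0]], [[330.4, 178.6]], [[310.1, 178.7]]]
0.55 [[[329.9, 139.9]], [[310.0, 139.9]], [[330.6, 183.2]], [[310.1, 183.3]]]
0.6 [[[330.0, 144.7]], [[310.0, 144.8]], [[330.8, 187.8]], [[310.1, 187.9]]]
0.63 [[[330.0, 147.6]], [[310.0, 147.7]], [[330.9, 190.4]], [[310.1, 190.5]]]
bracket/top edge [[455.1, 70.1], [191.2, 70.2], [457.9, 46.3], [188.4, 46.1]]
```

View pics/w5.png

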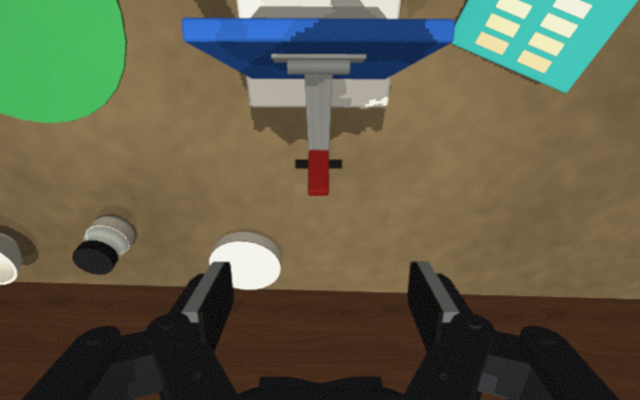

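Run:
```python
from h import *
c=cam('wrist');im=vision.grab_frame('wrist')
print('pred',proj(c,[W([5,60,160]),W([5,-60,160]),W([-5,60,160]),W([-5,-60,160])]).round(1).tolist())
def quad(im,c):
  for q in blob(im,(105,150,60),(125,255,255))[:4]:
    q=q[:,0]
    if cv2.contourArea(q)<200 or q[:,1].max()<100 and c[0]['fx']>430: continue
    q=cv2.approxPolyDP(cv2.convexHull(q)[:,0],3,True)[:,0];print(q.tolist(),onz(c,q,182).round(0).tolist())
quad(im,c)
p=[MAT+[110*np.cos(t),110*np.sin(t),3] for t in np.arange(0,6.3,.7)]
g=blob(im,(55,120,60),(75,255,255))[0][:,0];print('mat pred max col,row',proj(c,p).max(0),g.max(0))
im=vision.grab_frame('top');c=cam('top');cv2.imwrite('pics/t2.png',im[...,::-1]);quad(im,c)
print('pred',proj(c,[W([5,60,160]),W([5,-60,160]),W([-5,60,160]),W([-5,-60,160])]).round(1).tolist())
im=vision.grab_frame('scene');c=cam('scene');quad(im,c);print('pred',proj(c,[W([5,60,160]),W([5,-60,160])]).round(1).tolist())
cv2.imwrite('pics/s2.png',cv2.resize(im[160:290,320:480,::-1],None,fx=4,fy=4,interpolation=2))
```

```text
pred [[456.6, 72.3], [191.3, 72.3], [459.4, 48.4], [188.5, 48.1]]
[[182, 24], [186, 20], [456, 23], [452, 44], [385, 79], [252, 78], [186, 43]] [[512.0, 185.0, 182.0], [510.0, 187.0, 182.0], [506.0, 300.0, 182.0], [514.0, 301.0, 182.0], [531.0, 274.0, 182.0], [533.0, 213.0, 182.0], [519.0, 185.0, 182.0]]
mat pred max col,row [126.2697133  126.39598412] [125 123]
[[275, 183], [270, 203], [259, 204], [253, 184]] [[558.0, 174.0, 182.0], [515.0, 184.0, 182.0], [513.0, 208.0, 182.0], [557.0, 221.0, 182.0]]
pred [[212.9, 198.6], [268.9, 195.6], [213.4, 203.2], [269.3, 200.2]]
[[367, 184], [412, 193], [400, 252], [355, 244], [359, 191]] [[520.0, 197.0, 182.0], [520.0, 302.0, 182.0], [701.0, 301.0, 182.0], [707.0, 211.0, 182.0], [549.0, 185.0, 182.0]]
pred [[413.7, 194.6], [361.4, 185.2]]
```

View pics/s2.png

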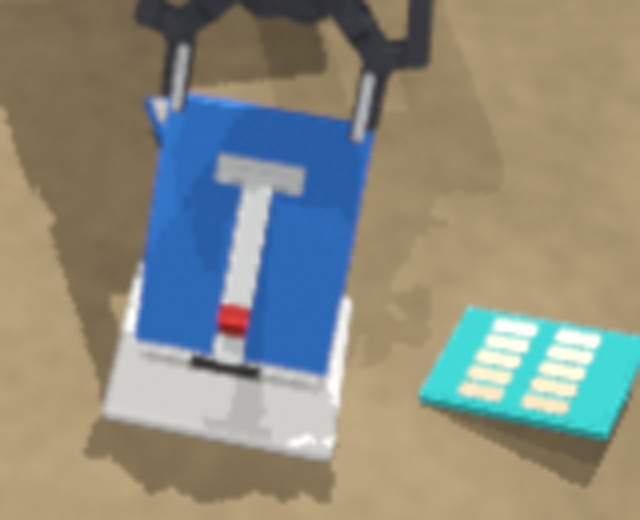

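```bash
cat >> h.py <<'E'
def grippose(zt,dx=-6):
    return W([0,0,zt])+[dx,0,0],toolR(np.radians(-18),spin=np.pi/2)
E
python3 - <<'E'
from h import *
p,R=grippose(215);print(p,now()[2]['qpos'].round(2));plan(p,R,10)
E
```

```text
[500.56134621 246.         234.477151  ] [ 0.45  0.26  1.81 -0.18  0.78 -1.06]
10 x 0.207 -0.166 -0.088 0.04 0.03 9.01
```

Request:
move_arm(
  series="-1 0.21 -0.17 -0.09 0 0 9;-1 0.21 -0.17 -0.09 0 0 9;-1 0.21 -0.17 -0.09 0 0 9;-1 0.21 -0.17 -0.09 0 0 9;-1 0.21 -0.17 -0.09 0 0 9;-1 0.21 -0.17 -0.09 0 0 9;-1 0.21 -0.17 -0.09 0 0 9;-1 0.21 -0.17 -0.09 0 0 9;-1 0.21 -0.17 -0.09 0 0 9;-1 0.21 -0.17 -0.09 0 0 9;-1 0 0 0 0 0 0",
)

```text
clock: 9.05
eef_pos: [491.6, 243.4, 219.8]
tcp_rot: [2.842, -0.004, 1.568]
contact_force: [0.0, -0.2, 0.4]
opening: 0.996
```

Run:
```python
from h import *
p,R=grippose(215);plan(p,R,2)
c=cam('wrist');im=vision.grab_frame('wrist');cv2.imwrite('pics/w6.png',im[...,::-1])
print('pred front',proj(c,[W([-5,60,160])+[-6,0,0],W([-5,-60,160])+[-6,0,0]]).round(1).tolist(),'back',proj(c,[W([5,60,160])+[-6,0,0],W([5,-60,160])+[-6,0,0]]).round(1).tolist())
```

```text
2 x 0.033 0.162 -0.141 -0.42 0.29 -1.33
pred front [[333.0, 119.5], [340.0, 312.1]] back [[352.0, 118.6], [355.8, 311.5]]
```

View pics/w6.png

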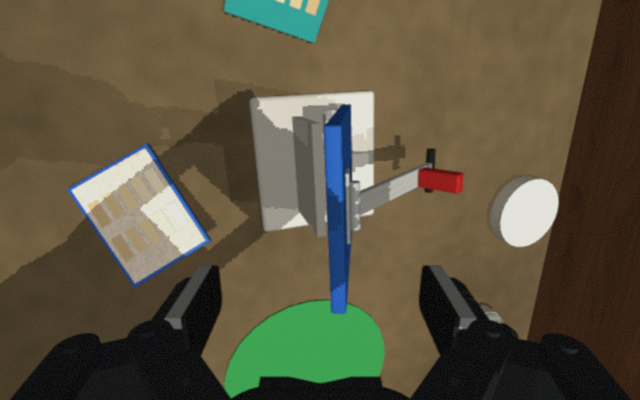

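Request:
move_arm(
  series="-1 0.03 0.14 0.33 -0.3 0.2 -0.4;-1 0.03 0.14 0.33 -0.3 0.2 -0.4;-1 0 0 0.2 -0.2 0.1 -0.3;-1 0 0 0 0 0 0",
)

```text
clock: 9.6
eef_pos: [514.9, 244.9, 186.4]
tcp_rot: [2.829, -0.003, 1.598]
contact_force: [-0.6, 0.1, 0.6]
opening: 0.996
```

Run:
```python
from h import *
c=cam('wrist');im=vision.grab_frame('wrist');cv2.imwrite('pics/w7.png',im[...,::-1])
print(now()[:2],c[0]['cx'])
for q in blob(im,(105,150,60),(125,255,255))[:3]:
  q=q[:,0];print(cv2.contourArea(q),cv2.approxPolyDP(cv2.convexHull(q)[:,0],3,True)[:,0].tolist())
p,R=grippose(128,-10);plan(p,R,1)
```

```text
(array([514.9836449 , 245.04071258, 186.88706391]), array([[-0.02704965,  0.95111552,  0.30764848],
       [ 0.99962825,  0.02468482,  0.01157647],
       [ 0.00341631,  0.30784726, -0.95142966]])) 320.02652055335125
14230.0 [[107, 150], [176, 260], [87, 312], [11, 199]]
6208.5 [[337, 112], [333, 279], [324, 355], [320, 361], [308, 359], [300, 140], [329, 112]]
0.5 [[335, 261]]
1 x 0.015 -0.069 0.901 -0.07 0.13 -1.04
```

View pics/w7.png

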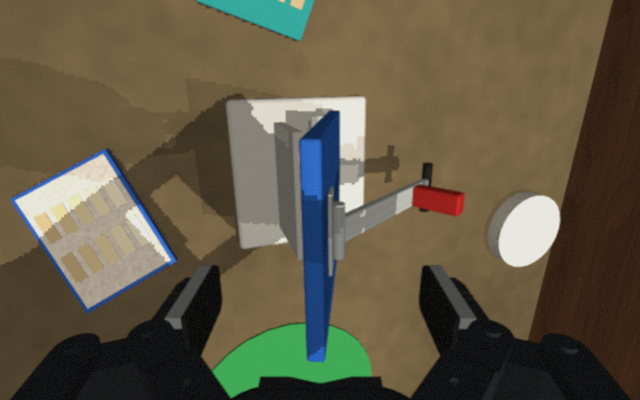

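Request:
move_arm(
  series="-1 0 -0.04 0.22 0 0 -0.5;-1 0 -0.04 0.22 0 0 -0.5;-1 0 0 0.22 0 0 0;-1 0 0 0.19 0 0 0;-1 0 0 0 0 0 0",
)

```text
clock: 10.28
eef_pos: [522.8, 245.5, 151.6]
tcp_rot: [2.828, 0.002, 1.616]
contact_force: [-0.1, -0.2, 0.7]
opening: 0.999
```

Run:
```python
from h import *
c=cam('wrist');im=vision.grab_frame('wrist');cv2.imwrite('pics/w8.png',im[...,::-1])
p,R=grippose(129,-10);plan(p,R,1)
h=cv2.cvtColor(im,cv2.COLOR_RGB2HSV);m=cv2.inRange(h,(105,150,130),(125,255,255))
for y in range(100,400,20):
    x=np.where(m[y,250:400])[0]; print(y,x.min()+250 if len(x) else 0,x.max()+250 if len(x) else 0,end=' | ')
```

```text
1 x 0.01 0.011 -0.017 -0.02 0.1 0.05
100 0 0 | 120 0 0 | 140 0 0 | 160 306 334 | 180 306 333 | 200 307 333 | 220 308 333 | 240 0 0 | 260 0 0 | 280 0 0 | 300 0 0 | 320 0 0 | 340 326 326 | 360 0 0 | 380 0 0 |
```

Request:
move_arm(
  series="0 0 0 0 0 0 0;0.4 0 0 0 0 0 0;0.7 0 0 0 0 0 0;1 0 0 0 0 0 0;1 0 0 0 0 0 0;1 0 0 0 0 0 0;1 0 0 0 0 0 0",
  grip_force=60,
)

```text
clock: 11.2
eef_pos: [527.3, 246.9, 155.1]
tcp_rot: [2.819, -0.001, 1.617]
contact_force: [1.1, -0.1, -3.0]
opening: 0.109
```

Request:
move_arm(
  series="1 0 0.08 -0.24 0 0 0;1 0 0.15 -0.48 0 0 0;1 0 0.25 -0.76 0 0 0;1 0 0.25 -0.76 0 0 0;1 0 0.25 -0.76 0 0 0;1 0 0.25 -0.76 0 0 0;1 0 0 0 0 0 0",
)

```text
clock: 12.08
eef_pos: [520.7, 245.2, 316.3]
tcp_rot: [2.831, 0.003, 1.618]
contact_force: [-0.3, 0.0, -4.5]
opening: 0.105
```

Run:
```python
from h import *
p1,R1,s=now();print(p1,s['contact_force'],s['wrist_torque'])
c=cam('wrist');im=vision.grab_frame('wrist');cv2.imwrite('pics/w9.png',im[...,::-1])
sc=vision.grab_frame('scene');cv2.imwrite('pics/s9.png',sc[...,::-1])
cv2.imwrite('pics/m9.png',np.hstack([im[:,150:550,::-1],cv2.resize(sc[100:300,280:480,::-1],(400,400),interpolation=2)]))
for n in('scene','top'):
  im=vision.grab_frame(n)
  for b in blob(im,(0,150,60),(6,255,255))[:3]: print(n,'red',cv2.contourArea(b),b[:,0].mean(0))
```

```text
[520.70263227 245.21052907 316.32309324] [-0.29211127  0.00925485 -4.459798  ] [-0.01056353  0.44358949 -0.00509037]
scene red 3654.5 [247.06926407  26.19480519]
scene red 47.0 [162.03846154 205.11538462]
scene red 28.0 [385.2 187. ]
top red 124.0 [233.32608696 146.        ]
top red 73.0 [473.34210526 161.97368421]
```

View pics/m9.png

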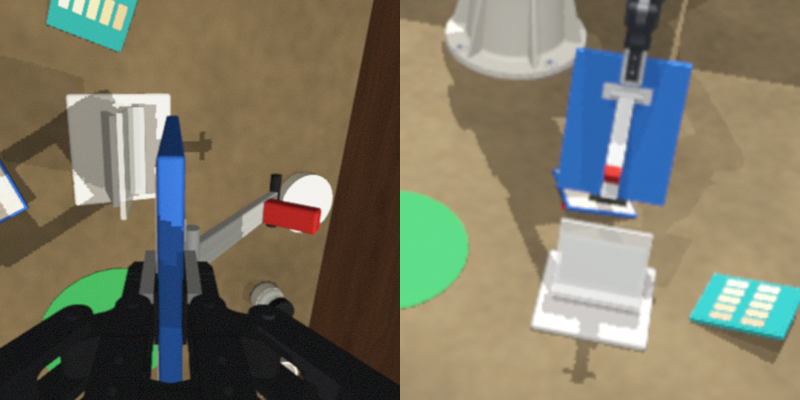

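```bash
cat >> h.py <<'E'
def held(pt,z0,y0=0,T=None):  # chart point -> world for chart held with TCP at chart (0,y0,z0)
    p,R,_=now() if T is None else T
    x,y,z=pt;return p+R@np.array([y-y0,x,z0-z])
E
python3 - <<'E'
from h import *
c=cam('wrist');im=cv2.imread('pics/w9.png')[...,::-1].copy()
h=cv2.cvtColor(im,cv2.COLOR_RGB2HSV);m=cv2.inRange(h,(105,120,60),(125,255,255))
for x in(314,320,326,330):
  y=np.where(m[100:,x])[0]+100;print(x,y.min(),y.max(),end=' | ')
v=h[:,322,2];print('\nval jump',[ (y,int(v[y])) for y in range(110,175,4)],[(y,int(v[y])) for y in range(360,400,3)])
b=blob(im,(0,150,60),(6,255,255))[0][:,0];print('red',cv2.boxPoints(cv2.minAreaRect(b)).round(0).tolist(),b.mean(0))
T=now()
for z0 in(120,125,130,135):print(z0,proj(c,[held([x,y,160],z0,0,T) for x,y in((-5,60),(5,60),(-5,-60),(5,-60))]).round(0).tolist())
for L in(.55,.6,.63,.66):
  q=[np.array(leg(x,z,L))+[0,y,0] for x in(12,48) for z in(24,36) for y in(-8,8)]
  print(L,[ (proj(cam(n),[held(k,128,0,T) for k in q]).mean(0)).round(1).tolist() for n in('wrist','scene','top')],proj(c,[held(k,128,0,T) for k in q])[:,0].max())
E
```

```text
314 131 382 | 320 117 383 | 326 116 382 | 330 134 381 | 
val jump [(110, 144), (114, 136), (118, 84), (122, 85), (126, 84), (130, 85), (134, 84), (138, 84), (142, 83), (146, 85), (150, 82), (154, 88), (158, 197), (162, 221), (166, 221), (170, 222), (174, 222)] [(360, 138), (363, 137), (366, 138), (369, 136), (372, 138), (375, 139), (378, 138), (381, 135), (384, 23), (387, 20), (390, 19), (393, 24), (396, 25), (399, 23)]
red [[410.0, 223.0], [416.0, 197.0], [472.0, 210.0], [467.0, 235.0]] [441.10666667 215.88      ]
120 [[307.0, 155.0], [340.0, 155.0], [311.0, 445.0], [335.0, 445.0]]
125 [[308.0, 152.0], [339.0, 152.0], [311.0, 433.0], [334.0, 433.0]]
130 [[308.0, 149.0], [339.0, 149.0], [311.0, 422.0], [334.0, 422.0]]
135 [[309.0, 147.0], [338.0, 147.0], [311.0, 412.0], [334.0, 412.0]]
0.55 [[433.7, 210.3], [386.0, 187.6], [232.8, 149.7]] 464.52180337213554
0.6 [[440.3, 212.1], [386.1, 186.7], [232.4, 148.1]] 471.8258953986575
0.63 [[444.2, 213.2], [386.2, 186.1], [232.1, 147.2]] 476.22117329628236
0.66 [[448.2, 214.4], [386.3, 185.5], [231.8, 146.4]] 480.6251655561215
```

```bash
cat >> h.py <<'E'
def stand(h,z0=127,y0=2,yaw=0.):
    E=MAT+[-38.5*np.cos(yaw),-38.5*np.sin(yaw),3+h];Rc=chartR(yaw,np.radians(19))
    return E+Rc@np.array([-5,y0,z0]),toolR(np.radians(19),yaw,np.pi/2)
E
python3 - <<'E'
from h import *
p,R=stand(80);print(p);plan(p,R,14)
E
```

```text
[542.11956274 -37.5        204.70869987]
14 x -0.504 0.027 0.195 2.6 0.03 0.19
```

Request:
move_arm(
  series="1 -0.5 0.03 0.1 2.6 0 0.2;1 -0.5 0.03 0.1 2.6 0 0.2;1 -0.5 0.03 0.1 2.6 0 0.2;1 -0.5 0.03 0.15 2.6 0 0.2;1 -0.5 0.03 0.2 2.6 0 0.2;1 -0.5 0.03 0.2 2.6 0 0.2;1 -0.5 0.03 0.2 2.6 0 0.2;1 -0.5 0.03 0.2 2.6 0 0.2;1 -0.5 0.03 0.2 2.6 0 0.2;1 -0.5 0.03 0.2 2.6 0 0.2;1 -0.5 0.03 0.2 2.6 0 0.2;1 -0.5 0.03 0.2 2.6 0 0.2;1 0 0 0 0 0 0",
)

```text
clock: 13.9
eef_pos: [533.5, -7.0, 210.9]
tcp_rot: [-2.856, 0.011, 1.577]
contact_force: [0.6, -0.3, -4.3]
opening: 0.107
```

Run:
```python
from h import *
for h in(80,40):plan(*stand(h),4)
```

```text
4 x -0.191 0.062 0.023 0.65 0.18 0.03
4 x -0.189 0.137 0.261 0.65 0.18 0.03
```

Request:
move_arm(
  series="1 -0.19 0.14 0.26 0.65 0.18 0;1 -0.19 0.14 0.26 0.65 0.18 0;1 -0.19 0.14 0.26 0.65 0.18 0;1 -0.19 0.14 0.26 0.65 0.18 0;1 0 0 0 0 0 0",
)

```text
clock: 14.52
eef_pos: [543.4, -39.2, 161.2]
tcp_rot: [-2.808, -0.002, 1.573]
contact_force: [0.5, -0.9, -3.3]
opening: 0.104
```

Run:
```python
from h import *
T=now();p,R=stand(10);print(T[0],T[2]['contact_force'],Ro.from_matrix(T[1]).as_euler('xyz'));plan(p,R,4);plan(p,R,1)
for n in('top','scene','wrist'):
  c=cam(n);im=vision.grab_frame(n);cv2.imwrite(f'pics/{n}5.png',im[...,::-1])
  for q in blob(im,(105,150,60),(125,255,255))[:3]:
    q=q[:,0]
    if cv2.contourArea(q)>200 and (n!='scene' or q[:,1].min()>90):print(n,cv2.approxPolyDP(cv2.convexHull(q)[:,0],3,True)[:,0].tolist())
  print('pred',[ (k,proj(c,[held(k,127,2,T)])[0].round(0).tolist()) for k in((5,60,160),(5,-60,160),(5,60,0),(5,-60,0))])
  q=[np.array(leg(x,z,.63))+[0,y,0] for x in(12,48) for z in(24,36) for y in(-8,8)]
  print('red',[b[:,0].mean(0).round(1).tolist() for b in blob(im,(0,150,60),(6,255,255))[:3]],proj(c,[held(k,127,2,T) for k in q]).mean(0))
```

```text
[543.40200215 -39.15536718 161.22820415] [ 0.54469568 -0.86295682 -3.29703205] [-2.80762799e+00 -1.93806932e-03  1.57313520e+00]
4 x 0.01 0.047 0.159 -0.03 -0.02 0.04
1 x 0.04 0.187 0.637 -0.13 -0.06 0.16
pred [((5, 60, 160), [348.0, 181.0]), ((5, -60, 160), [404.0, 181.0]), ((5, 60, 0), [343.0, 212.0]), ((5, -60, 0), [390.0, 211.0])]
red [] [367.26329247 174.10386948]
scene [[269, 171], [290, 177], [297, 207], [271, 202]]
pred [((5, 60, 160), [289.0, 177.0]), ((5, -60, 160), [241.0, 167.0]), ((5, 60, 0), [297.0, 208.0]), ((5, -60, 0), [255.0, 199.0])]
red [[256.6, 16.0], [162.0, 205.1], [263.0, 219.6]] [262.44966572 218.35825136]
wrist [[326, 116], [333, 154], [330, 381], [318, 383], [310, 381], [307, 157], [316, 118]]
pred [((5, 60, 160), [338.0, 158.0]), ((5, -60, 160), [334.0, 432.0]), ((5, 60, 0), [327.0, 115.0]), ((5, -60, 0), [327.0, 256.0])]
red [[441.1, 214.8]] [443.43264676 216.97318391]
```

Request:
move_arm(
  series="1 0.01 0.05 0.16 0 0 0;1 0.01 0.05 0.16 0 0 0;1 0.01 0.05 0.16 0 0 0;1 0.01 0.05 0.16 0 0 0;1 0 0 0 0 0 0",
)

```text
clock: 15.3
eef_pos: [543.2, -36.0, 134.8]
tcp_rot: [-2.812, -0.002, 1.575]
contact_force: [1.0, 0.2, -3.0]
opening: 0.107
```

Request:
move_arm(
  series="1 0 0.016 0.047 0 0 0;1 0 0.016 0.047 0 0 0",
)

```text
clock: 15.55
eef_pos: [543.4, -36.0, 130.9]
tcp_rot: [-2.812, -0.002, 1.575]
contact_force: [-0.9, -0.2, -3.3]
opening: 0.107
```

Request:
move_arm(
  series="1 0 0.013 0.038 0 0 0;1 0 0.013 0.038 0 0 0",
)

```text
clock: 15.8
eef_pos: [544.3, -35.8, 129.4]
tcp_rot: [-2.813, -0.002, 1.574]
contact_force: [-0.0, 0.7, 15.8]
opening: 0.109
```

Request:
move_arm(
  series="1 0 0.013 0.038 0 0 0",
)

```text
clock: 15.92
eef_pos: [544.4, -35.7, 129.5]
tcp_rot: [-2.813, -0.002, 1.574]
contact_force: [-2.5, 1.2, 12.0]
opening: 0.106
```

Request:
move_arm(
  series="1 0 0.013 0.038 0 0 0",
)

```text
clock: 16.05
eef_pos: [544.4, -35.7, 129.5]
tcp_rot: [-2.813, -0.002, 1.574]
contact_force: [-2.1, 1.1, 9.5]
opening: 0.106
```

Request:
move_arm(
  series="0.7 0 0 0 0 0 0;0.6 0 0 0 0 0 0;0.5 0 0 0 0 0 0;0.4 0 0 0 0 0 0",
  grip_force=20,
)

```text
clock: 16.55
eef_pos: [544.9, -35.9, 130.3]
tcp_rot: [-2.814, -0.002, 1.574]
contact_force: [-0.0, -0.4, -0.3]
opening: 0.3
```

```bash
cat > chk.py <<'E'
from h import *
T=(np.array(stand(0,131)[0])+[2,0,0],stand(0,131)[1])
for n in('top','scene','wrist'):
  c=cam(n);im=vision.grab_frame(n);cv2.imwrite(f'pics/{n}6.png',im[...,::-1])
  for q in blob(im,(105,150,60),(125,255,255))[:3]:
    q=q[:,0]
    if cv2.contourArea(q)>200 and (n!='scene' or q[:,1].min()>90):print(n,cv2.approxPolyDP(cv2.convexHull(q)[:,0],3,True)[:,0].tolist())
  print(n,'pred',[ (k,proj(c,[held(k,131,2,T+(0,))])[0].round(0).tolist()) for k in((5,60,160),(5,-60,160),(5,60,0),(5,-60,0))])
  q=[np.array(leg(x,z,.63))+[0,y,0] for x in(12,48) for z in(24,36) for y in(-8,8)]
  print('red',[b[:,0].mean(0).round(1).tolist() for b in blob(im,(0,150,60),(6,255,255))[:4]],proj(c,[held(k,131,2,T+(0,)) for k in q]).mean(0))
  for b in blob(im,(20,150,90),(32,255,255))[:1]: print(n,'yellow',b[:,0].mean(0))
E
python3 chk.py
```

```text
top pred [((5, 60, 160), [345.0, 184.0]), ((5, -60, 160), [399.0, 183.0]), ((5, 60, 0), [341.0, 213.0]), ((5, -60, 0), [387.0, 212.0])]
red [] [364.7302393  176.31663259]
top yellow [499.75       182.41666667]
scene [[270, 181], [291, 186], [298, 216], [273, 211]]
scene pred [((5, 60, 160), [290.0, 189.0]), ((5, -60, 160), [243.0, 179.0]), ((5, 60, 0), [298.0, 218.0]), ((5, -60, 0), [256.0, 209.0])]
red [[213.5, 9.2], [250.5, 51.6], [264.4, 33.0], [162.0, 205.1]] [263.90377805 228.73190421]
scene yellow [169.7311828  180.88888889]
wrist [[325, 116], [333, 155], [330, 381], [318, 383], [310, 381], [307, 154], [315, 117]]
wrist pred [((5, 60, 160), [342.0, 159.0]), ((5, -60, 160), [335.0, 424.0]), ((5, 60, 0), [329.0, 116.0]), ((5, -60, 0), [327.0, 255.0])]
red [[439.0, 214.2]] [442.1546413  216.48251524]
```

Request:
move_arm(
  series="0 0 0 0 0 0 0;-0.4 0 0 0 0 0 0;-0.4 0 0 -0.2 0 0 0;-0.4 0 0 -0.5 0 0 0;-0.4 0 0 -0.8 0 0 0;-0.4 0 0 -0.8 0 0 0;-0.4 0 0 -0.8 0 0 0;-0.4 0 0 -0.8 0 0 0;-0.4 0 0 0 0 0 0",
)

```text
clock: 17.82
eef_pos: [597.4, -35.9, 285.6]
tcp_rot: [-2.815, -0.002, 1.574]
contact_force: [-0.3, 0.0, 0.1]
opening: 0.699
```

```bash
python3 chk.py
```

```text
top pred [((5, 60, 160), [345.0, 184.0]), ((5, -60, 160), [399.0, 183.0]), ((5, 60, 0), [341.0, 213.0]), ((5, -60, 0), [387.0, 212.0])]
red [[364.4, 176.2]] [364.7302393  176.31663259]
scene [[246, 178], [291, 186], [298, 216], [259, 208]]
scene pred [((5, 60, 160), [290.0, 189.0]), ((5, -60, 160), [243.0, 179.0]), ((5, 60, 0), [298.0, 218.0]), ((5, -60, 0), [256.0, 209.0])]
red [[271.1, 36.4], [162.0, 205.1], [265.1, 228.7], [361.0, 203.0]] [263.90377805 228.73190421]
scene yellow [169.76071429 180.87142857]
wrist [[325, 105], [326, 251], [318, 251], [319, 105]]
wrist pred [((5, 60, 160), [331.0, 116.0]), ((5, -60, 160), [330.0, 255.0]), ((5, 60, 0), [327.0, 104.0]), ((5, -60, 0), [326.0, 198.0])]
red [[393.4, 162.2], [388.8, 375.7], [0.7, 357.5]] [395.13180762 163.47454528]
wrist yellow [370.85333333 354.94      ]
```

Run:
```python
from rig import r
s=r.sense();print(s['clock'],s['contact_force'],s['qvel'].round(4));print(r.sign_off())
```

```text
17.975 [ 0.41502793 -0.2708178  -0.56696335] [ 0.0008  0.0081  0.0119  0.0015 -0.0026 -0.0017]
the job is handed in; nothing more can be done
None
```

I swung the blue chart's leg out to its stop by the red tab, lifted the chart straight up and stood it on its leg in the middle of the green mat. Then I let go and backed the arm clear. The job was handed in at about 18 s on the robot's clock.

**Checks that agreed:**
- After release, the red tab appeared within about 1 pixel of where it should be with the leg fully out and the chart centred, in both the top and scene pictures. That puts the chart within a few millimetres of the mat's middle.
- The force on the tool was near zero, with the gripper open and above the chart.
- The yellow chart's tab showed no change in the scene picture.

**Checks that were looser:**
- In the scene picture the chart's left-hand edge (+y side) sat 2–3 pixels higher than predicted, which is about 5 mm. My estimate of where on the chart I gripped it was off by a similar amount, because contact with the mat came about 5 mm early.
- While I was pulling the leg to its stop, my tool turned slightly past the expected angle with only about 3 N of force. The chart may have shifted a few millimetres in its rest, so I re-centred on it before gripping.
- I had used all 12 picture views by the end, so the final standing check rests on measured pixel positions rather than a look at a picture.

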